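# Lay the box grater down on the chopping board

## Robot

A 6-joint arm with a two-finger parallel gripper is mounted at the origin on a cart in front of the work surface, level with it; the furniture and walls round the work are solid. World frame = base frame: x ahead of the robot, y to its left, z up, the work surface at z = 0. Lengths are in mm, angles in degrees, forces in N, time in s.
With the tool pointing down it reaches from about 300 to 850 mm from the base axis. Payload 4.2 kg.
Tool frame: the origin (TCP) lies at the very end of the fingers, on their centre line; the grasp point (between the pads) lies 19 mm behind it (env.grip_point_offset is the distance from the TCP to the grasp point, in mm); z points along the fingers, y is the line along which they close (so a half turn about z gives the same grasp; the last joint's range is limited). The gripper opens to 91 mm and grips with 3 to 60 N. Pads are 32 mm wide; open, the fingers measure 118 mm over their backs; the gripper's body (76 mm by 178 mm) begins 60 mm behind the grasp point.
Start: joints at [63.77, 18.312, 89.639, -0, 72.044, -1.146], TCP at [243.774, 520.785, 213.976] pointing down, gripper open.
Joint ranges: [-177.97, 177.97], [-48.28, 115.42], [12.27, 149.76], [-77.06, 257.06], [2.81, 150.46], [-146.56, 146.56]. Speed limits (degrees/s): [147.25, 147.25, 180, 180, 180, 180].

## Interface

Orientations are given as [roll, pitch, yaw] about the fixed x, y, z axes, in that order (R = Rz(yaw) Ry(pitch) Rx(roll)).
In Python, from workcell import env gives the robot as it stands. The module is installed in compiled form; this text tells all that it offers.
- The arm moves only by the tool arm_command, never from a script. Its argument "rows" is a list of rows, each an object with "delta_pos": the shift along the tool's x, y, z in mm, a list of three; "roll": the turn about the tool's z in units of 5 degrees (1.0 is 5 degrees); "jaw": the opening in per cent of the stroke, from 0 (shut) to 100 (fully open). A call has 1 to 20 rows; each row is the pose to reach, as a shift and turn from the pose commanded when the call began, along the tool's axes at that moment; what a row does not reach only later rows make up. A row lasts 1/12 s, in which the tool goes at most 41.7 mm and 7.16 degrees, less where a joint would pass 70% of its speed; a pose out of reach is approached as far as the arm can. A call with a gripper value outside its range is refused whole. The fingers move at their own pace and stop on an object; "squeeze" is the grip in N (left out, the last holds). Time passes only in rows, so rows that repeat a pose let the fingers close. It gives the time, the measured TCP pose, the force, the opening and the grip force at its end, in the units of the state.
- env.state(): the state, without advancing time (a new reading comes with each control period).
- env.grab_frame(name): name is "scene" or "top"; returns a dict with "img" (480x640x3 uint8, blue, green, red), "z_map" (480x640 float32, mm along the optical axis (not along the pixel's ray), 0 where there is no reading), "fov_y" (degrees; the focal length in pixels is half the picture's height over the tangent of half this angle, whatever the lens; pixels are square), "cx", "cy" (the principal point, pixels), "dist" ([k1, k2, p1, p2, k3] as OpenCV has them; the pictures are not rectified), "R" (3x3) and "t" (3): a world point X has camera coordinates R X + t. Camera axes: x right, y down, z forward; pixel columns grow to the right and rows downward; lengths in mm; the calibration is good to about 2 mm. A picture is of the moment at which its call begins.
- env.job_done(): hands the job in; it is judged then, once.
The state is a dict: "time_s": time; "qpos": joint angles; "qvel": joint speeds; "effort": joint torques, N m; "ee_pos": TCP position; "ee_rot": TCP orientation; "force": force on the tool from outside, world axes, zero at the start; "torque": the same for the moment, N m; "gripper_width": finger opening in mm; "gripper_force": force on a finger pad.
Only numpy, scipy, OpenCV 4.12 (cv2) and the standard library are available. Lean on these libraries where they do the work, as an engineer would, in place of code of your own. Each camera call takes 0.05 s, during which the arm holds its last target. There are 200 camera calls.

## Task

Lay the standing box grater down on the chopping board for grating, coarse face up, without picking it up: slide it along the worktop until its foot sits squarely against the board's front edge, still upright, then tip it over that edge by its handle and lower it gently onto its fine face. Slide it along the board and press its crown home against the low glued rail, lightly but so that you feel it seat; then let go, and leave the grinder, timer and spice jar where they stand.

Things in the scene. Friction and masses are not known exactly. Their poses are not given: they have to be found in the camera images.
- grater: Hollow steel box grater, 0.35 to 0.5 kg, black crown and handle, upright on the worktop before the board. Shell 160 mm tall, 100 wide (y), 80 deep (x) at the foot, 60 at the crown. Origin: centre of the underside; z up, x towards the board. The -x face has the large (coarse) holes, +x the fine. Pushed higher than about 50 mm on the open worktop it topples rather than slides
- grater_foot (a point): middle of the grater's lower front edge, on the fine side: 40 mm along the grater's x, at the underside
- grater_crown (a point): middle of the top edge of the shell on the fine side: 30 mm along the grater's x, 160 mm up; when the grater lies down this edge is the one that meets the rail
- grater_handle (a point): middle of the handle bar: round, 12 mm thick, along the grater's y, 202 mm up, 42 mm above the crown, between two 12 mm posts (68 mm clear). When the grater lies on its fine face, the bar's centre is 27 mm above the board, 42 mm beyond the crown and, along the face, 204 mm from the foot edge
- board: Wooden chopping board, fixed on the worktop (does not slide), 230 mm long (its x) x 160 mm wide (its y) x 20 mm thick. Origin: centre of the underside; x points from the front edge, where the grater stands, to the back rail: the direction in which the grater is tipped
- board_edge (a point): middle of the board's upper front edge: -115 mm along the board's x, 20 mm up; the low stop over which the grater tips
- rail: Low wooden rail glued along the board's back end: 10 mm high above the board's top, 14 mm thick, as wide as the board. Origin: middle of the line where its inner face meets the board's top (+101 mm along the board's x, 20 mm up); axes as the board's. A light push on it (about 3 N beyond what sliding takes) shows that the crown is home; 12 N would break it loose
- salt_grinder: bystander: salt grinder with a steel head, 54 mm across, 136 mm tall; origin at the centre of its underside
- egg_timer: bystander: white kitchen timer, 66 mm across, 60 mm tall; origin at the centre of its underside
- spice_jar: bystander: glass spice jar with a green cap, 46 mm across, 106 mm tall; origin at the centre of its underside
Not all that is in view belongs to the job. What is shaped like the grater but yellow is not meant.

How it is judged (in metres and radians):
On the way, in this order (a step that is already met when the one before it is completed fails the run):
1. the grater, still upright on the worktop, has its foot squarely against the board's front edge (within 4 mm and 0.1 rad) (x of grater_foot in the frame of board_edge above -0.004 m and angle between grater's own z axis and vertical below 0.12 rad and height (world z) of grater_foot below 0.006 m and angle between the y axis of grater and the y axis of board, either way round below 0.1 rad), for 0.2 s.
2. the grater leans over the board's front edge (35 to 60 degrees), its foot edge still at that edge (within 35 mm), on the way down (angle between grater's own z axis and vertical between 0.61 and 1.05 rad and x of grater_foot in the frame of board_edge between -0.035 and 0.035 m), for 0.15 s.
3. the grater, lying on the board, is pressed home against the rail (more than 1.5 N on it) (contact force between grater and rail above 1.5 N and angle between grater's own x axis and vertical above 3 rad), for 0.15 s.
At the end, for the whole second after the job is handed in: The grater lies flat on its fine face on the board, coarse face up (within 0.14 rad), its crown edge home against the rail (within 4 mm), square to it (0.1 rad) and within 35 mm of its middle, at rest and released; the bystanders have not moved (angle between grater's own x axis and vertical above 3 rad and x of grater_crown in the frame of rail between -0.004 and 0.004 m and y of grater_crown in the frame of rail between -0.035 and 0.035 m and height (world z) of grater_crown below 0.026 m and angle between the y axis of grater and the y axis of board, either way round below 0.1 rad and linear speed of grater below 0.01 m/s and contact force between the fingers and grater below 0.1 N); the robot touches nothing.
It fails at once if the grater is slammed or pressed against the board (more than 30 N between them) (contact force between grater and board above 30 N).
It fails at once if the rail is pressed with more than 12 N (contact force between grater and rail above 12 N).
It fails at once if the grater is picked up (its foot edge more than 50 mm above the worktop) (height (world z) of grater_foot above 0.05 m).
It fails at once if a bystander is moved by more than 20 mm (distance of any of salt_grinder, egg_timer, spice_jar from where it was at the start of the episode above 0.02 m).
It also fails if it takes over 72 s, if anything falls off the work surface, if the arm or the gripper's body presses on something with over 40 N, if the wrist force passes 120 N, or if a joint passes its speed limit or range.

## Working session

There is one attempt and no reset: what is moved stays moved. The work goes in short steps, Python scripts to look and compute and a tool call to move; the robot and the scene stay as the last step left them, time stands still between calls to the robot, and variables do not carry over. Pictures are saved under pics/ and viewed, at most 10 in all, crops included, and the job is handed in when it is done.

Besides the shell and the picture viewer there is one more tool, called after ">>>" as a command line: name --argument value ..., lists and objects as JSON in quotes. arm_command: Moves the arm, as the interface text tells. Its arguments: {"type":"object","properties":{"rows":{"type":"array"},"squeeze":{"type":"number"}},"required":["rows"]}

```bash
mkdir -p pics; cat > h.py <<'E'
import numpy as np, cv2
from workcell import env
def K(f):
    F=240/np.tan(np.radians(f["fov_y"])/2); return np.array([[F,0,f["cx"]],[0,F,f["cy"]],[0,0,1.]])
def cloud(f):
    h,w=f["z_map"].shape; u,v=np.meshgrid(np.arange(w),np.arange(h))
    p=cv2.undistortPoints(np.stack([u,v],-1).reshape(-1,1,2).astype(np.float64),K(f),np.array(f["dist"],float)).reshape(h,w,2)
    z=f["z_map"][...,None].astype(float); c=np.concatenate([p*z,z],-1)
    X=(c-np.array(f["t"]))@np.array(f["R"]); X[f["z_map"]==0]=np.nan; return X
E
python3 - <<'E'
from h import *
for n in("scene","top"):
    f=env.grab_frame(n); cv2.imwrite(f"pics/{n}0.png",f["img"]); np.save(f"{n}0.npy",cloud(f)); print(n,f["fov_y"],-np.array(f["R"]).T@f["t"])
print(env.state())
E
```

```text
scene 53.01342721321632 [  26.00304316 -157.30413623 1119.91007922]
top 55.361981685359865 [-109.45249755 -275.10198838 1169.31668636]
{'time_s': 0.1, 'qpos': array([ 6.37705203e+01,  1.83485107e+01,  8.96996426e+01, -1.23973701e-03,
        7.20445691e+01, -1.14518494e+00]), 'qvel': array([-0.00513715, -0.15461447, -0.09017129, -0.01747284, -0.14075607,
        0.10826416]), 'effort': array([-1.05299645e-03, -4.13331413e+01, -2.32509935e+01,  7.27570709e-02,
        4.22513264e-02, -7.12774795e-05]), 'ee_pos': array([243.56879365, 520.35929536, 213.19748685]), 'ee_rot': array([-1.79907273e+02, -6.74638926e-04,  1.54916088e+02]), 'force': array([-0.85953998,  0.12518217,  0.09392259]), 'torque': array([ 0.01557567,  0.0268755 , -0.00171683]), 'gripper_force': 0.0, 'gripper_width': 91.2365609620361}
```

View pics/scene0.png

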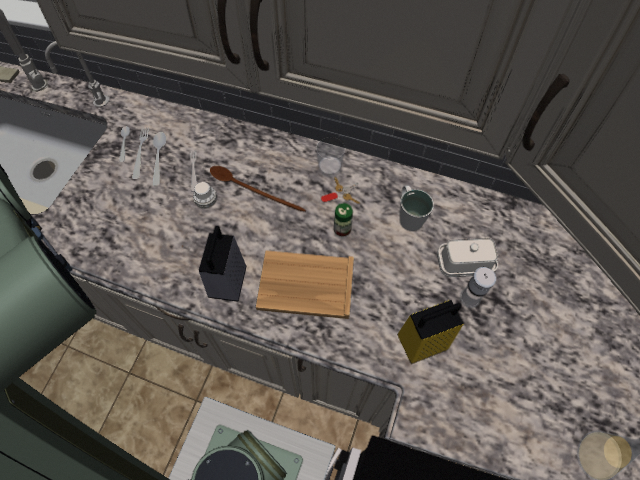

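View pics/top0.png

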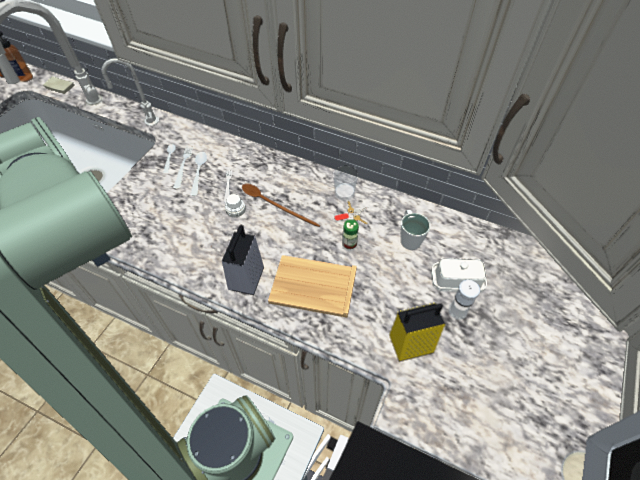

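The scene view shows the dark steel grater at (222,268) and the yellow look-alike at (430,333). The board is at (306,283) with its rail on the right at x≈350. The timer is at (204,192), the jar at (343,218) and the grinder at (480,287). The steel one next to the board's front edge fits the description, and I'll confirm it in a crop.

```bash
python3 - <<'E'
from h import *
im=cv2.imread("pics/scene0.png"); im2=cv2.imread("pics/top0.png")
a=cv2.resize(im[220:330,190:370],None,fx=4,fy=4)[:, :400*2]; 
cv2.imwrite("pics/crop.png",a)
for n,img in(("scene",im),("top",im2)):
    X=np.load(n+"0.npy"); 
    for nm,(u,v) in dict(grater=((222,268),(243,265)),board=((306,283),(313,285)),jar=((343,218),(350,235)),timer=((204,192),(234,203)),grinder=((480,287),(465,295)),counter=((250,240),(280,240))).items() and [(k,w[0] if n=="scene" else w[1]) for k,w in dict(grater=((222,268),(243,265)),board=((306,283),(313,285)),jar=((343,218),(350,235)),timer=((204,192),(234,203)),grinder=((480,287),(465,295)),counter=((250,240),(280,240))).items()]:
        print(n,nm,X[v,u].round(1))
    hsv=cv2.cvtColor(img,cv2.COLOR_BGR2HSV)
    m=((hsv[...,0]>8)&(hsv[...,0]<28)&(hsv[...,1]>70)).astype(np.uint8); z=X[...,2]
    u0=np.array((306,283)if n=="scene" else (313,285))
    uu,vv=np.meshgrid(np.arange(640),np.arange(480)); near=(abs(uu-u0[0])<60)&(abs(vv-u0[1])<45)
    b=near&(m>0)&(z>14)&(z<24); P=X[b]; print("boardtop z",np.median(P[:,2]),len(P)); r=cv2.minAreaRect(P[:,:2].astype(np.float32)); print("board",r,cv2.boxPoints(r).round(1).tolist())
    b=near&(m>0)&(z>26)&(z<36); P=X[b]; r=cv2.minAreaRect(P[:,:2].astype(np.float32)); print("rail",r,np.median(P[:,2]),len(P))
    u1=np.array((222,262)if n=="scene" else (243,260)); nr=(abs(uu-u1[0])<32)&(abs(vv-u1[1])<45)
    for lo,hi in((4,20),(150,158),(158,166),(180,200),(200,212)):
        P=X[nr&(z>lo)&(z<hi)]; 
        if len(P)>4: r=cv2.minAreaRect(P[:,:2].astype(np.float32)); print("grater",lo,len(P),r,P.mean(0).round(1))
E
```

```text
scene grater [398.3 197.  162.5]
scene board [486.2  32.9  22.4]
scene jar [651.1  -6.2 101. ]
scene timer [629.  379.1  60.1]
scene grinder [ 567.7 -364.5  122.2]
scene counter [5.629e+02 2.215e+02 5.000e-01]
boardtop z 19.666186907328175 4910
board ((489.54583740234375, 37.099098205566406), (162.8072967529297, 228.32769775390625), 13.717577934265137) [[383.3999938964844, 128.6999969482422], [437.5, -93.0999984741211], [595.7000122070312, -54.5], [541.5999755859375, 167.3000030517578]]
rail ((492.3298034667969, 22.57886505126953), (161.42779541015625, 203.26683044433594), 14.237488746643066) 29.800295906341745 320
grater 4 200 ((478.5649719238281, 267.82757568359375), (261.1042785644531, 168.63833618164062), 23.309123992919922) [434.9 227.8   9.9]
grater 150 207 ((431.86981201171875, 228.12954711914062), (102.94280242919922, 60.64955520629883), 11.837666511535645) [418.6 215.8 155.7]
grater 158 670 ((431.654541015625, 228.2247314453125), (101.04902648925781, 60.01019287109375), 11.397141456604004) [429.7 225.  160.3]
grater 180 32 ((429.861083984375, 224.16232299804688), (87.5732727
[... 778 characters left out ...]
 29.865764416885504 262
grater 4 432 ((490.8115234375, 274.4561767578125), (336.31890869140625, 194.4640350341797), 30.787288665771484) [461.9 235.9   8.5]
grater 150 134 ((434.195556640625, 228.07394409179688), (103.88259887695312, 62.29612731933594), 11.883840560913086) [423.  216.5 155.4]
grater 158 476 ((433.0675964355469, 227.60601806640625), (103.19892883300781, 61.74745559692383), 13.065154075622559) [430.6 222.9 160.8]
grater 180 35 ((432.7689514160156, 224.4712677001953), (88.74531555175781, 9.557089805603027), 8.418296813964844) [420.8 222.9 189.6]
grater 200 138 ((433.8624267578125, 228.5907745361328), (91.78426361083984, 12.80250358581543), 12.092805862426758) [431.2 226.6 206.2]
```

View pics/crop.png

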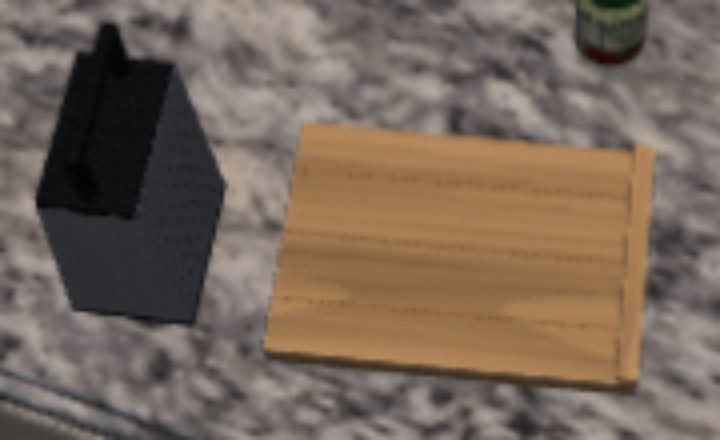

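The crop shows the dark steel grater, black crown and bar handle, at crop (130,190), standing before the board's left (front) edge at x≈285. The rail runs along the right end at x≈640. The yellow one is not meant.

Plan: the tool can only point down, so the gripper body would hit the shell first if I pushed low. I'll grip the shell across its depth at the crown and slide it, then regrip the handle bar, which will act as a hinge.

>>> arm_command --rows '[{"delta_pos":[0,0,-30],"roll":0,"jaw":100},{"delta_pos":[-295,-185,-30],"roll":-7.76,"jaw":100},{"delta_pos":[-295,-185,-30],"roll":-7.76,"jaw":100},{"delta_pos":[-295,-185,-30],"roll":-7.76,"jaw":100},{"delta_pos":[-295,-185,-30],"roll":-7.76,"jaw":100},{"delta_pos":[-295,-185,-30],"roll":-7.76,"jaw":100},{"delta_pos":[-295,-185,-30],"roll":-7.76,"jaw":100},{"delta_pos":[-295,-185,-30],"roll":-7.76,"jaw":100},{"delta_pos":[-295,-185,-30],"roll":-7.76,"jaw":100},{"delta_pos":[-295,-185,-30],"roll":-7.76,"jaw":100},{"delta_pos":[-295,-185,-30],"roll":-7.76,"jaw":100},{"delta_pos":[-295,-185,-30],"roll":-7.76,"jaw":100},{"delta_pos":[-295,-185,-30],"roll":-7.76,"jaw":100},{"delta_pos":[-295,-185,-30],"roll":-7.76,"jaw":100}]'

```text
time_s: 1.27
ee_pos: [431.9, 229.0, 243.7]
ee_rot: [180.0, -0.0, -166.2]
force: [-0.3, 1.1, -0.1]
gripper_width: 91.5
gripper_force: 0.0
```

>>> arm_command --rows '[{"delta_pos":[0,0,20],"roll":0,"jaw":100},{"delta_pos":[0,0,40],"roll":0,"jaw":100},{"delta_pos":[0,0,60],"roll":0,"jaw":100},{"delta_pos":[0,0,80],"roll":0,"jaw":100},{"delta_pos":[0,0,95],"roll":0,"jaw":100},{"delta_pos":[0,0,103],"roll":0,"jaw":100},{"delta_pos":[0,0,106],"roll":0,"jaw":100},{"delta_pos":[0,0,106],"roll":0,"jaw":100},{"delta_pos":[0,0,106],"roll":0,"jaw":100}]'

```text
time_s: 2.02
ee_pos: [432.9, 228.9, 138.7]
ee_rot: [180.0, 0.1, -166.2]
force: [0.1, -0.9, 0.8]
gripper_width: 91.2
gripper_force: 0.0
```

>>> arm_command --rows '[{"delta_pos":[0,0,0],"roll":0,"jaw":85},{"delta_pos":[0,0,0],"roll":0,"jaw":75},{"delta_pos":[0,0,0],"roll":0,"jaw":70},{"delta_pos":[0,0,0],"roll":0,"jaw":66},{"delta_pos":[0,0,0],"roll":0,"jaw":60},{"delta_pos":[0,0,0],"roll":0,"jaw":50},{"delta_pos":[0,0,0],"roll":0,"jaw":50},{"delta_pos":[0,0,0],"roll":0,"jaw":50},{"delta_pos":[0,0,0],"roll":0,"jaw":50},{"delta_pos":[0,0,0],"roll":0,"jaw":50}]' --squeeze 25

```text
time_s: 2.85
ee_pos: [432.6, 228.4, 138.3]
ee_rot: [180.0, 0.0, -166.3]
force: [-1.5, 1.4, 4.4]
gripper_width: 62.5
gripper_force: 24.8
```

>>> arm_command --rows '[{"delta_pos":[-1,-3,0],"roll":0,"jaw":50},{"delta_pos":[-2,-6,0],"roll":0,"jaw":50},{"delta_pos":[-4,-10,0],"roll":0,"jaw":50},{"delta_pos":[-5,-14,0],"roll":0,"jaw":50},{"delta_pos":[-6,-18,0],"roll":0,"jaw":50},{"delta_pos":[-7,-22,0],"roll":0,"jaw":50},{"delta_pos":[-8,-26,0],"roll":0,"jaw":50},{"delta_pos":[-9,-30,0],"roll":0,"jaw":50},{"delta_pos":[-10,-34,0],"roll":0,"jaw":50},{"delta_pos":[-10,-37,0],"roll":0,"jaw":50},{"delta_pos":[-10,-39,0],"roll":0,"jaw":50},{"delta_pos":[-10,-40,0],"roll":0,"jaw":50},{"delta_pos":[-10,-40,0],"roll":0,"jaw":50}]'

```text
time_s: 3.93
ee_pos: [452.5, 191.8, 138.3]
ee_rot: [180.0, 0.1, -166.3]
force: [0.0, 4.6, 5.2]
gripper_width: 61.7
gripper_force: 24.9
```

```bash
python3 - <<'E'
from h import *
f=env.grab_frame("scene"); cv2.imwrite("pics/s1.png",cv2.resize(f["img"][200:330,190:370],None,fx=4,fy=4)); print(env.state()["force"],env.state()["ee_pos"])
E
```

```text
[0.08268045 4.0165862  4.90913245] [452.5353639  191.78228093 138.28400158]
```

View pics/s1.png

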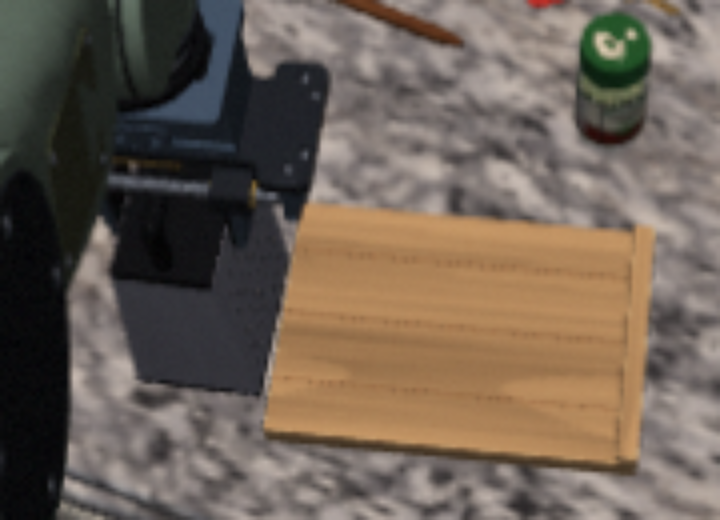

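The grater is gripped upright, and its foot line runs parallel to the board's front edge (crop (265,390)–(300,215)), a few mm short. I'll close the gap gently.

>>> arm_command --rows '[{"delta_pos":[0,-1,0],"roll":0,"jaw":50},{"delta_pos":[0,-2,0],"roll":0,"jaw":50},{"delta_pos":[0,-3,0],"roll":0,"jaw":50},{"delta_pos":[0,-3,0],"roll":0,"jaw":50}]'

```text
time_s: 4.32
ee_pos: [452.8, 189.1, 138.3]
ee_rot: [180.0, 0.1, -166.3]
force: [-0.1, 4.4, 6.0]
gripper_width: 62.8
gripper_force: 24.9
```

>>> arm_command --rows '[{"delta_pos":[0,-1,0],"roll":0,"jaw":50},{"delta_pos":[0,-2,0],"roll":0,"jaw":50},{"delta_pos":[0,-2,0],"roll":0,"jaw":50},{"delta_pos":[0,-2,0],"roll":0,"jaw":50}]'

```text
time_s: 4.65
ee_pos: [453.1, 187.4, 138.4]
ee_rot: [179.9, 0.1, -166.3]
force: [-1.4, 5.4, 6.8]
gripper_width: 62.3
gripper_force: 24.9
```

>>> arm_command --rows '[{"delta_pos":[0,-1,0],"roll":0,"jaw":50},{"delta_pos":[0,-2,0],"roll":0,"jaw":50},{"delta_pos":[0,-2,0],"roll":0,"jaw":50},{"delta_pos":[0,-2,0],"roll":0,"jaw":50}]'

```text
time_s: 4.98
ee_pos: [453.3, 186.4, 138.5]
ee_rot: [179.8, 0.0, -166.3]
force: [-2.7, 7.8, 7.6]
gripper_width: 62.7
gripper_force: 25.0
```

```bash
cat > g.py <<'E'
from h import *
B=np.array([462.5,148.]); bx=np.array([.2372,-.9715]); by=np.array([.9715,.2372])
def look(n,u0,tag):
    f=env.grab_frame(n); X=cloud(f); P=X.reshape(-1,3); r=np.c_[(P[:,:2]-B)@bx,(P[:,:2]-B)@by,P[:,2]]
    return f,r.reshape(480,640,3)
E
python3 - <<'E'
from g import *
f,r=look("scene",0,0)
# -y face of grater (nearest side wall facing camera): |y'+50|<4
m=(r[...,0]>-110)&(r[...,0]<10)&(abs(r[...,1]+50)<6)&(r[...,2]>8)&(r[...,2]<150)
P=r[m]; print(len(P),np.median(P[:,1]) if len(P) else 0)
for lo in range(8,150,15):
    q=P[(P[:,2]>=lo)&(P[:,2]<lo+15)]
    if len(q)>3: print(lo,len(q),np.percentile(q[:,0],[0,2,98,100]).round(1),np.median(q[:,1]).round(1))
E
```

```text
740 -50.3551226913349
8 95 [-80.5 -79.6   8.6   9.8] -50.4
23 68 [-80.6 -78.   -3.7   5.8] -50.2
38 77 [-79.  -78.1  -5.1  -4.9] -50.4
53 75 [-78.1 -76.7  -5.5  -4.9] -50.5
68 77 [-76.5 -74.6  -6.6  -6.1] -50.3
83 73 [-75.7 -74.3  -7.2  -6.8] -50.4
98 78 [-73.8 -72.7  -7.7  -7.2] -50.5
113 82 [-74.  -72.8  -9.   -7.9] -50.2
128 76 [-72.6 -71.6  -9.8  -8.8] -50.2
143 39 [-70.9 -70.7 -11.  -11. ] -50.4
```

>>> arm_command --rows '[{"delta_pos":[0,-1,0],"roll":0,"jaw":50},{"delta_pos":[0,-2,0],"roll":0,"jaw":50},{"delta_pos":[0,-2,0],"roll":0,"jaw":50},{"delta_pos":[0,-2,0],"roll":0,"jaw":50}]'

```text
time_s: 5.37
ee_pos: [453.4, 185.5, 138.8]
ee_rot: [179.7, 0.0, -166.4]
force: [-2.5, 11.0, 9.1]
gripper_width: 62.6
gripper_force: 25.2
```

>>> arm_command --rows '[{"delta_pos":[0,1,0],"roll":0,"jaw":50},{"delta_pos":[0,1,0],"roll":0,"jaw":72},{"delta_pos":[0,1,0],"roll":0,"jaw":80},{"delta_pos":[0,1,0],"roll":0,"jaw":100},{"delta_pos":[0,1,0],"roll":0,"jaw":100},{"delta_pos":[0,1,0],"roll":0,"jaw":100},{"delta_pos":[0,1,0],"roll":0,"jaw":100}]'

```text
time_s: 5.95
ee_pos: [453.3, 183.3, 137.5]
ee_rot: [-180.0, -0.1, -166.3]
force: [-0.4, -0.3, -0.1]
gripper_width: 91.0
gripper_force: 0.0
```

>>> arm_command --rows '[{"delta_pos":[0,0,-15],"roll":0,"jaw":100},{"delta_pos":[0,0,-30],"roll":0,"jaw":100},{"delta_pos":[0,0,-45],"roll":0,"jaw":100},{"delta_pos":[0,0,-60],"roll":0,"jaw":100},{"delta_pos":[0,0,-75],"roll":0,"jaw":100},{"delta_pos":[0,0,-85],"roll":0,"jaw":100},{"delta_pos":[0,0,-85],"roll":0,"jaw":100}]'

```text
time_s: 6.53
ee_pos: [454.7, 184.1, 224.9]
ee_rot: [180.0, 0.2, -166.3]
force: [0.8, 0.2, -0.3]
gripper_width: 90.9
gripper_force: 0.0
```

```bash
python3 - <<'E'
from g import *
for n in("scene","top"):
    f,r=look(n,0,0)
    box=(r[...,0]>-100)&(r[...,0]<10)&(abs(r[...,1])<65)
    for lo,hi in((157,165),(201,211)):
        P=r[box&(r[...,2]>lo)&(r[...,2]<hi)]
        if len(P)>4: print(n,lo,len(P),np.median(P[:,2]).round(1),cv2.minAreaRect(P[:,:2].astype(np.float32)),P.min(0).round(1),P.max(0).round(1))
    m=box&(abs(r[...,1]+50)<6)&(r[...,2]>8)&(r[...,2]<150); P=r[m]
    for lo in (8,45,90,135):
        q=P[(P[:,2]>=lo)&(P[:,2]<lo+15)]
        if len(q)>3: print(lo,len(q),np.percentile(q[:,0],[2,98]).round(1))
print(env.state()["ee_pos"],env.state()["force"])
E
```

```text
scene 157 764 159.9 ((-41.00712585449219, -1.7331085205078125), (102.17689514160156, 61.959815979003906), 88.7129135131836) [-72.7 -53.1 157. ] [ -9.8  50.  164.7]
scene 201 175 206.7 ((-40.789493560791016, -3.3805198669433594), (87.57196044921875, 11.938947677612305), 88.47032165527344) [-47.1 -47.2 201. ] [-34.3  40.5 210.9]
8 89 [-79.6   7.9]
45 73 [-76.   -5.8]
90 80 [-74.  -8.]
135 77 [-71.8 -10.8]
top 157 508 160.4 ((-39.941951751708984, 0.5680694580078125), (102.51393127441406, 62.13237380981445), 88.8834228515625) [-71.2 -51.1 157. ] [ -9.1  52.3 164.9]
top 201 131 207.4 ((-40.20864486694336, 0.4287986755371094), (90.53136444091797, 12.486645698547363), 89.11127471923828) [-47.  -44.9 201.7] [-33.4  45.7 210.9]
8 72 [-77.1   5.6]
45 65 [-75.4  -4.7]
90 71 [-74.   -8.2]
135 65 [-71.  -10.7]
[453.44647179 183.70431877 222.61469663] [0.00111655 0.36196738 0.28128329]
```

>>> arm_command --rows '[{"delta_pos":[0,3.7,0],"roll":0,"jaw":60},{"delta_pos":[0,3.7,0],"roll":0,"jaw":45},{"delta_pos":[0,3.7,10],"roll":0,"jaw":45},{"delta_pos":[0,3.7,20],"roll":0,"jaw":45},{"delta_pos":[0,3.7,30],"roll":0,"jaw":45},{"delta_pos":[0,3.7,33],"roll":0,"jaw":45},{"delta_pos":[0,3.7,33],"roll":0,"jaw":45},{"delta_pos":[0,3.7,33],"roll":0,"jaw":45}]'

```text
time_s: 7.3
ee_pos: [452.6, 187.4, 189.5]
ee_rot: [-180.0, -0.0, -166.3]
force: [0.2, 0.3, -0.4]
gripper_width: 42.3
gripper_force: 0.0
```

>>> arm_command --rows '[{"delta_pos":[0,0,0],"roll":0,"jaw":30},{"delta_pos":[0,0,0],"roll":0,"jaw":22},{"delta_pos":[0,0,0],"roll":0,"jaw":17},{"delta_pos":[0,0,0],"roll":0,"jaw":12},{"delta_pos":[0,0,0],"roll":0,"jaw":5},{"delta_pos":[0,0,0],"roll":0,"jaw":5},{"delta_pos":[0,0,0],"roll":0,"jaw":5},{"delta_pos":[0,0,0],"roll":0,"jaw":5}]' --squeeze 8

```text
time_s: 7.97
ee_pos: [452.8, 187.6, 190.2]
ee_rot: [180.0, 0.0, -166.3]
force: [-0.8, 0.2, 2.7]
gripper_width: 11.6
gripper_force: 8.0
```

>>> arm_command --rows '[{"delta_pos":[0,-4,-1],"roll":0,"jaw":5},{"delta_pos":[0,-8,-2],"roll":0,"jaw":5},{"delta_pos":[0,-13,-2],"roll":0,"jaw":5},{"delta_pos":[0,-18,-3],"roll":0,"jaw":5},{"delta_pos":[0,-24,-3.5],"roll":0,"jaw":5},{"delta_pos":[0,-29,-4],"roll":0,"jaw":5},{"delta_pos":[0,-37,-4],"roll":0,"jaw":5},{"delta_pos":[0,-45,-4],"roll":0,"jaw":5},{"delta_pos":[0,-53,-3.5],"roll":0,"jaw":5},{"delta_pos":[0,-61,-3],"roll":0,"jaw":5},{"delta_pos":[0,-70,-1.5],"roll":0,"jaw":5},{"delta_pos":[0,-77.5,0],"roll":0,"jaw":5},{"delta_pos":[0,-77.5,0],"roll":0,"jaw":5}]'

```text
time_s: 9.05
ee_pos: [471.4, 110.6, 189.6]
ee_rot: [-179.9, -0.0, -166.4]
force: [-0.3, 1.3, 0.7]
gripper_width: 11.3
gripper_force: 8.0
```

```bash
python3 - <<'E'
from h import *
f=env.grab_frame("scene"); cv2.imwrite("pics/s2.png",cv2.resize(f["img"][180:330,190:370],None,fx=4,fy=4)); print(env.state()["force"],env.state()["ee_pos"])
E
```

```text
[0.29730293 0.06309797 0.37318458] [471.30925839 111.27269605 189.75384062]
```

View pics/s2.png

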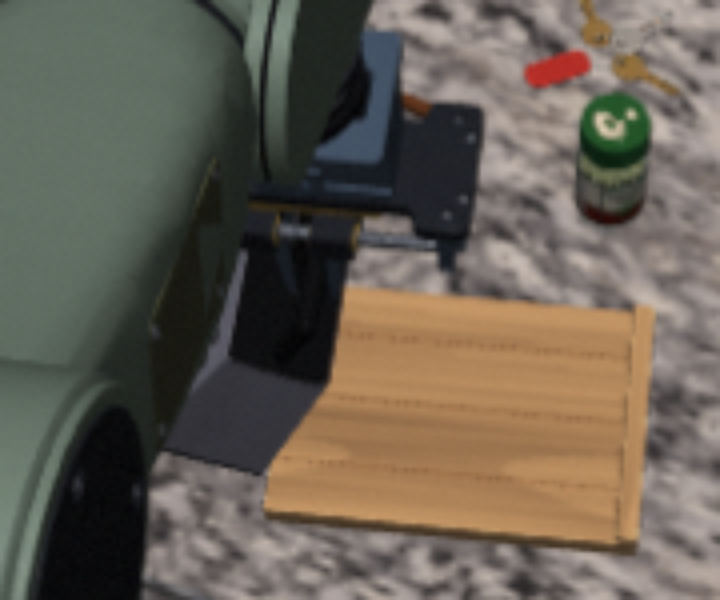

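The grater leans about 20° over the front edge, its foot still at the edge (crop (265,470)) and the bar held. I'll carry on along the arc.

>>> arm_command --rows '[{"delta_pos":[0,-8,2],"roll":0,"jaw":5},{"delta_pos":[0,-16,4],"roll":0,"jaw":5},{"delta_pos":[0,-23.5,6.5],"roll":0,"jaw":5},{"delta_pos":[0,-31,9],"roll":0,"jaw":5},{"delta_pos":[0,-38.5,12.5],"roll":0,"jaw":5},{"delta_pos":[0,-46,16],"roll":0,"jaw":5},{"delta_pos":[0,-53,20],"roll":0,"jaw":5},{"delta_pos":[0,-60,24],"roll":0,"jaw":5},{"delta_pos":[0,-67,28],"roll":0,"jaw":5},{"delta_pos":[0,-73.5,33],"roll":0,"jaw":5},{"delta_pos":[0,-80,38],"roll":0,"jaw":5},{"delta_pos":[0,-86,43],"roll":0,"jaw":5},{"delta_pos":[0,-86,43],"roll":0,"jaw":5},{"delta_pos":[0,-86,43],"roll":0,"jaw":5}]'

```text
time_s: 10.27
ee_pos: [491.4, 28.3, 146.6]
ee_rot: [180.0, -0.0, -166.3]
force: [-0.4, 1.5, -2.7]
gripper_width: 11.7
gripper_force: 8.0
```

>>> arm_command --rows '[{"delta_pos":[0,-6,6],"roll":0,"jaw":5},{"delta_pos":[0,-11.5,11.5],"roll":0,"jaw":5},{"delta_pos":[0,-17,17.5],"roll":0,"jaw":5},{"delta_pos":[0,-22,23.5],"roll":0,"jaw":5},{"delta_pos":[0,-27,30],"roll":0,"jaw":5},{"delta_pos":[0,-32,36.5],"roll":0,"jaw":5},{"delta_pos":[0,-36,43.5],"roll":0,"jaw":5},{"delta_pos":[0,-40,50.5],"roll":0,"jaw":5},{"delta_pos":[0,-44,58],"roll":0,"jaw":5},{"delta_pos":[0,-47,65],"roll":0,"jaw":5},{"delta_pos":[0,-50,72.5],"roll":0,"jaw":5},{"delta_pos":[0,-53,80.5],"roll":0,"jaw":5},{"delta_pos":[0,-53,80.5],"roll":0,"jaw":5},{"delta_pos":[0,-53,80.5],"roll":0,"jaw":5}]'

```text
time_s: 11.43
ee_pos: [504.0, -23.0, 66.0]
ee_rot: [180.0, -0.0, -166.3]
force: [-0.2, 0.6, -1.9]
gripper_width: 11.9
gripper_force: 8.0
```

```bash
python3 - <<'E'
from g import *
f,r=look("scene",0,0); cv2.imwrite("pics/s3.png",cv2.resize(f["img"][180:330,190:370],None,fx=4,fy=4)); s=env.state();print(s["force"],s["ee_pos"],(s["ee_pos"][:2]-B)@bx,(s["ee_pos"][:2]-B)@by)
E
```

```text
[-0.51392116  1.33340452 -2.48913681] [504.1025635  -22.87506649  66.3721339 ] 175.87325515646003 -0.11467533245994038
```

View pics/s3.png

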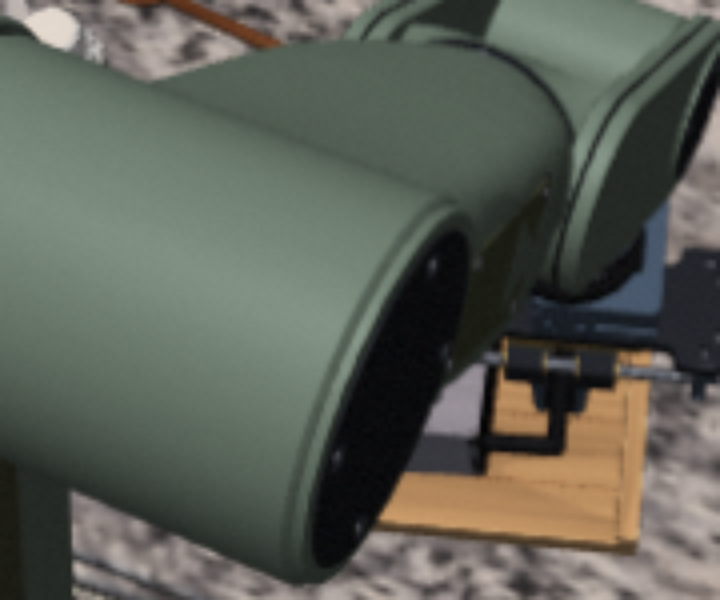

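The grater is nearly down, with the handle in the fingers near crop (555,400) and lying along the board. I'll do the last 30 mm gently.

>>> arm_command --rows '[{"delta_pos":[0,-1.5,5],"roll":0,"jaw":5},{"delta_pos":[0,-3,10],"roll":0,"jaw":5},{"delta_pos":[0,-4.5,15],"roll":0,"jaw":5},{"delta_pos":[0,-5.5,20],"roll":0,"jaw":5},{"delta_pos":[0,-6.5,24],"roll":0,"jaw":5},{"delta_pos":[0,-7,27],"roll":0,"jaw":5},{"delta_pos":[0,-7,28.5],"roll":0,"jaw":5},{"delta_pos":[0,-7,29.5],"roll":0,"jaw":5},{"delta_pos":[0,-7,29.5],"roll":0,"jaw":5}]'

```text
time_s: 12.23
ee_pos: [506.3, -31.2, 37.5]
ee_rot: [-179.8, 0.0, -166.2]
force: [-2.6, -4.6, 5.4]
gripper_width: 11.9
gripper_force: 8.0
```

>>> arm_command --rows '[{"delta_pos":[0,-0.3,0.6],"roll":0,"jaw":5},{"delta_pos":[0,-0.3,1.2],"roll":0,"jaw":5},{"delta_pos":[0,-0.3,1.5],"roll":0,"jaw":5},{"delta_pos":[0,-0.3,1.5],"roll":0,"jaw":5}]'

```text
time_s: 12.57
ee_pos: [506.5, -31.7, 36.3]
ee_rot: [-179.8, 0.1, -166.2]
force: [-1.7, -5.3, 5.2]
gripper_width: 11.6
gripper_force: 8.0
```

>>> arm_command --rows '[{"delta_pos":[0,0,-1],"roll":0,"jaw":5},{"delta_pos":[0,0,-1],"roll":0,"jaw":16},{"delta_pos":[0,0,-1],"roll":0,"jaw":22},{"delta_pos":[0,0,-1],"roll":0,"jaw":26},{"delta_pos":[0,0,-1],"roll":0,"jaw":26},{"delta_pos":[0,0,-1],"roll":0,"jaw":26}]'

```text
time_s: 13.07
ee_pos: [505.8, -29.9, 36.2]
ee_rot: [180.0, -0.0, -166.3]
force: [-0.2, -0.2, 0.1]
gripper_width: 23.7
gripper_force: 0.0
```

```bash
python3 - <<'E'
from g import *
for n in("scene","top"):
    f,r=look(n,0,0)
    m=(r[...,0]>-40)&(r[...,0]<150)&(abs(r[...,1])<62)&(r[...,2]>25)&(r[...,2]<105); P=r[m]
    for lo in range(-40,150,20):
        q=P[(P[:,0]>=lo)&(P[:,0]<lo+20)]
        if len(q)>5: print(n,lo,len(q),np.percentile(q[:,2],[50,90]).round(1),np.percentile(q[:,1],[1,99]).round(1))
    if n=="top": cv2.imwrite("pics/t4.png",f["img"][180:360,200:440].repeat(3,0).repeat(3,1))
s=env.state();print(s["force"],s["ee_pos"],(s["ee_pos"][:2]-B)@bx)
E
```

```text
scene 100 103 [65.8 83.3] [-52.7 -21.2]
scene 120 220 [79.8 83.3] [-51.7   5. ]
scene 140 40 [57.4 80.1] [-51.    7.3]
top -20 264 [ 97.9 101.6] [-50.4  48.4]
top 0 311 [95.8 99.6] [-50.5  48.7]
top 20 310 [93.2 97.1] [-50.9  48.6]
top 40 303 [90.9 94.2] [-50.3  50.1]
top 60 299 [88.1 91.9] [-50.3  50.9]
top 80 189 [84.3 88.7] [-50.8  35.8]
top 100 189 [82.1 86.1] [-50.6  47.9]
top 120 239 [80.7 84.5] [-50.5  49.6]
top 140 34 [57.  81.1] [-46.3  13.7]
[0.41533725 1.46811201 0.60741001] [505.80336613 -29.85854173  36.26245417] 183.06113173551228
```

View pics/t4.png

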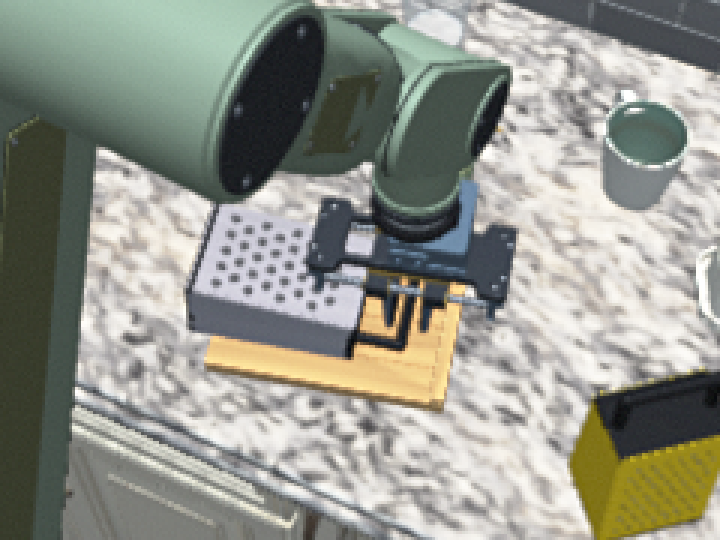

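The coarse face is up and lies flat: the depth shows the 80→98 mm slope expected over the shell, and lateral extent is ±50. The crown edge at crop (355,350) is about 75 mm short of the rail at (445,390). I'll regrip the bar lightly and slide it.

>>> arm_command --rows '[{"delta_pos":[0,0,0],"roll":0,"jaw":18},{"delta_pos":[0,0,0],"roll":0,"jaw":5},{"delta_pos":[0,0,0],"roll":0,"jaw":5},{"delta_pos":[0,0,0],"roll":0,"jaw":5},{"delta_pos":[0,-2,0],"roll":0,"jaw":5},{"delta_pos":[0,-6,0],"roll":0,"jaw":5},{"delta_pos":[0,-11,0],"roll":0,"jaw":5},{"delta_pos":[0,-16,0],"roll":0,"jaw":5},{"delta_pos":[0,-21,0],"roll":0,"jaw":5},{"delta_pos":[0,-26,0],"roll":0,"jaw":5},{"delta_pos":[0,-31,0],"roll":0,"jaw":5},{"delta_pos":[0,-36,0],"roll":0,"jaw":5},{"delta_pos":[0,-41,0],"roll":0,"jaw":5},{"delta_pos":[0,-46,0],"roll":0,"jaw":5},{"delta_pos":[0,-51,0],"roll":0,"jaw":5},{"delta_pos":[0,-56,0],"roll":0,"jaw":5},{"delta_pos":[0,-60,0],"roll":0,"jaw":5},{"delta_pos":[0,-63,0],"roll":0,"jaw":5},{"delta_pos":[0,-65,0],"roll":0,"jaw":5},{"delta_pos":[0,-65,0],"roll":0,"jaw":5}]' --squeeze 8

```text
time_s: 14.83
ee_pos: [521.5, -93.6, 36.5]
ee_rot: [-180.0, 0.0, -166.3]
force: [0.2, -0.8, -1.6]
gripper_width: 11.2
gripper_force: 8.0
```

>>> arm_command --rows '[{"delta_pos":[0,-1,0],"roll":0,"jaw":5},{"delta_pos":[0,-2,0],"roll":0,"jaw":5},{"delta_pos":[0,-3,0],"roll":0,"jaw":5},{"delta_pos":[0,-4,0],"roll":0,"jaw":5}]'

```text
time_s: 15.17
ee_pos: [522.1, -96.8, 36.4]
ee_rot: [180.0, -0.0, -166.3]
force: [-0.7, 1.3, -1.6]
gripper_width: 11.6
gripper_force: 8.0
```

>>> arm_command --rows '[{"delta_pos":[0,-1,0],"roll":0,"jaw":5},{"delta_pos":[0,-2,0],"roll":0,"jaw":5},{"delta_pos":[0,-3,0],"roll":0,"jaw":5},{"delta_pos":[0,-3,0],"roll":0,"jaw":5}]'

```text
time_s: 15.5
ee_pos: [523.0, -100.1, 36.5]
ee_rot: [-180.0, 0.0, -166.3]
force: [1.0, -0.2, -2.0]
gripper_width: 11.7
gripper_force: 8.0
```

>>> arm_command --rows '[{"delta_pos":[0,-0.5,0],"roll":0,"jaw":5},{"delta_pos":[0,-1,0],"roll":0,"jaw":5},{"delta_pos":[0,-1,0],"roll":0,"jaw":5}]'

```text
time_s: 15.75
ee_pos: [523.2, -100.9, 36.4]
ee_rot: [180.0, 0.0, -166.3]
force: [-1.2, 1.0, -2.7]
gripper_width: 11.8
gripper_force: 8.0
```

>>> arm_command --rows '[{"delta_pos":[0,-0.5,0],"roll":0,"jaw":5},{"delta_pos":[0,-1,0],"roll":0,"jaw":5},{"delta_pos":[0,-1,0],"roll":0,"jaw":5}]'

```text
time_s: 16.0
ee_pos: [523.4, -101.9, 36.4]
ee_rot: [-180.0, 0.0, -166.3]
force: [-1.3, 0.8, -1.8]
gripper_width: 11.6
gripper_force: 8.0
```

>>> arm_command --rows '[{"delta_pos":[0,-0.5,0],"roll":0,"jaw":5},{"delta_pos":[0,-1,0],"roll":0,"jaw":5},{"delta_pos":[0,-1,0],"roll":0,"jaw":5}]'

```text
time_s: 16.25
ee_pos: [523.6, -102.8, 36.4]
ee_rot: [-180.0, 0.0, -166.3]
force: [-0.5, -0.0, -1.6]
gripper_width: 12.0
gripper_force: 8.0
```

>>> arm_command --rows '[{"delta_pos":[0,-0.5,0],"roll":0,"jaw":5},{"delta_pos":[0,-1,0],"roll":0,"jaw":5},{"delta_pos":[0,-1,0],"roll":0,"jaw":5}]'

```text
time_s: 16.5
ee_pos: [523.9, -103.8, 36.4]
ee_rot: [-180.0, 0.0, -166.3]
force: [0.0, 0.5, -1.6]
gripper_width: 11.6
gripper_force: 8.0
```

>>> arm_command --rows '[{"delta_pos":[0,0,0.5],"roll":0,"jaw":5},{"delta_pos":[0,-0.5,0.5],"roll":0,"jaw":5},{"delta_pos":[0,-1,0.5],"roll":0,"jaw":5},{"delta_pos":[0,-1,0.5],"roll":0,"jaw":5}]'

```text
time_s: 16.83
ee_pos: [524.1, -104.2, 36.2]
ee_rot: [180.0, 0.0, -166.3]
force: [-1.3, 4.1, 1.7]
gripper_width: 11.4
gripper_force: 8.0
```

>>> arm_command --rows '[{"delta_pos":[0,-0.5,0],"roll":0,"jaw":5},{"delta_pos":[0,-1,0],"roll":0,"jaw":5},{"delta_pos":[0,-1,0],"roll":0,"jaw":5}]'

```text
time_s: 17.08
ee_pos: [524.1, -104.4, 35.9]
ee_rot: [179.9, 0.0, -166.3]
force: [-1.4, 7.4, 1.6]
gripper_width: 11.8
gripper_force: 8.0
```

The force rose to about 7 N and the motion stopped, so the crown is seated. I'll hold, then release.

>>> arm_command --rows '[{"delta_pos":[0,0,0],"roll":0,"jaw":5},{"delta_pos":[0,0,0],"roll":0,"jaw":5},{"delta_pos":[0,0,0],"roll":0,"jaw":5}]'

```text
time_s: 17.33
ee_pos: [524.1, -104.4, 35.9]
ee_rot: [179.9, 0.0, -166.3]
force: [0.2, 7.3, 1.5]
gripper_width: 11.9
gripper_force: 8.0
```

>>> arm_command --rows '[{"delta_pos":[0,0,0],"roll":0,"jaw":16},{"delta_pos":[0,0,0],"roll":0,"jaw":22},{"delta_pos":[0,0,0],"roll":0,"jaw":26},{"delta_pos":[0,0,0],"roll":0,"jaw":26}]'

```text
time_s: 17.67
ee_pos: [524.7, -106.3, 36.0]
ee_rot: [-179.9, 0.0, -166.3]
force: [0.4, -0.7, -0.9]
gripper_width: 23.5
gripper_force: 0.0
```

```bash
python3 - <<'E'
from g import *
f,r=look("top",0,0)
m=(r[...,0]>20)&(r[...,0]<235)&(abs(r[...,1])<62)&(r[...,2]>40)&(r[...,2]<105); P=r[m]
for lo in range(40,235,10):
    q=P[(P[:,0]>=lo)&(P[:,0]<lo+10)]
    if len(q)>5: print(lo,len(q),np.percentile(q[:,2],[50,90]).round(1),np.percentile(q[:,1],[1,99]).round(1))
cv2.imwrite("pics/t5.png",f["img"][180:360,200:440].repeat(3,0).repeat(3,1))
s=env.state();print(s["force"],s["ee_pos"],s["gripper_width"])
E
```

```text
60 131 [ 97.7 101.9] [-50.8  37.8]
70 134 [ 97.6 100.9] [-50.   43.7]
80 149 [96.6 99.8] [-50.1  50. ]
90 147 [95.6 98.6] [-50.2  49.5]
100 144 [94.1 97.4] [-49.8  49.9]
110 147 [92.5 96.4] [-50.1  50.2]
120 142 [91.6 94.6] [-50.5  52.8]
130 144 [90.2 93.7] [-50.   50.2]
140 140 [89.3 91.7] [-49.7  49.3]
150 144 [87.8 91. ] [-50.6  51.5]
160 120 [86.3 89.5] [-50.7  48. ]
170 75 [84.5 88.6] [-50.6  -7.4]
180 73 [83.2 86.3] [-49.6 -10.3]
190 85 [82.5 86.1] [-50.   45.3]
200 115 [80.8 84.5] [-50.3  50.9]
210 107 [79.7 82.9] [-49.9  50.6]
220 14 [53.6 55.9] [-45.5 -33. ]
230 7 [53.6 58.1] [-44.5 -35.7]
[-0.15240282  0.57590628  0.14985877] [ 524.65370926 -106.20428649   36.01179406] 23.407238276099047
```

View pics/t5.png

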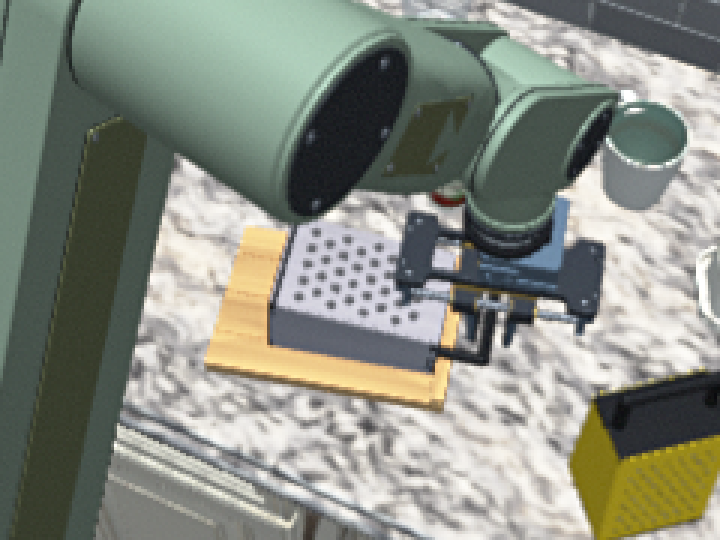

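The crown edge at crop (432,370) sits against the rail, square and flat, and the fingers are clear of the bar. I'll lift straight off.

>>> arm_command --rows '[{"delta_pos":[0,1,-3],"roll":0,"jaw":26},{"delta_pos":[0,1,-8],"roll":0,"jaw":26},{"delta_pos":[0,1,-16],"roll":0,"jaw":26},{"delta_pos":[0,1,-28],"roll":0,"jaw":26},{"delta_pos":[0,1,-45],"roll":0,"jaw":26},{"delta_pos":[0,1,-65],"roll":0,"jaw":26},{"delta_pos":[0,1,-90],"roll":0,"jaw":26},{"delta_pos":[0,1,-120],"roll":0,"jaw":26},{"delta_pos":[0,1,-150],"roll":0,"jaw":26},{"delta_pos":[0,1,-170],"roll":0,"jaw":26},{"delta_pos":[0,1,-180],"roll":0,"jaw":26},{"delta_pos":[0,1,-180],"roll":0,"jaw":26},{"delta_pos":[0,1,-180],"roll":0,"jaw":26}]'

```text
time_s: 18.8
ee_pos: [523.7, -104.7, 215.8]
ee_rot: [180.0, -0.0, -166.3]
force: [-0.2, 0.3, -1.1]
gripper_width: 23.8
gripper_force: 0.0
```

```bash
python3 - <<'E'
from g import *
f,r=look("top",0,0)
m=(r[...,0]>20)&(r[...,0]<217+10)&(abs(r[...,1])<62)&(r[...,2]>77)&(r[...,2]<105); P=r[m]
print(len(P),P.min(0),P.max(0),cv2.minAreaRect(P[:,:2].astype(np.float32)))
a=f["img"][180:360,200:440].repeat(3,0).repeat(3,1); cv2.imwrite("pics/t6.png",a); print(env.state()["ee_pos"])
m=(r[...,0]>150)&(r[...,0]<240)&(abs(r[...,1]+65)<12)&(r[...,2]>27)&(r[...,2]<34);P=r[m];print("rail",len(P),np.percentile(P[:,0],[2,98]) if len(P) else 0)
E
```

```text
1902 [ 60.03514193 -51.21753901  77.10738109] [219.52264683  54.91349855 104.37088554] ((139.79100036621094, 2.083789825439453), (159.4160614013672, 106.10112762451172), 0.19270500540733337)
[ 523.22493449 -104.55916169  214.76128494]
rail 33 [216.86874891 229.6441705 ]
```

View pics/t6.png

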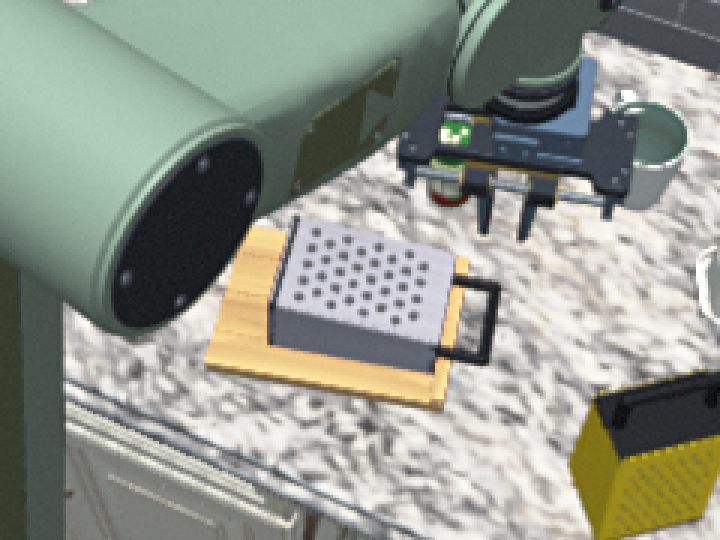

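The grater lies coarse face up with its crown at the rail: shell to about 217–219 against the rail's inner face at 217. It is square to 0.2° and nothing touches it.

```bash
python3 -c "
from workcell import env
print(env.job_done())"
```

```text
the job is handed in; nothing more can be done
None
```

The job is handed in, though no verdict came back: the grater lies flat on the board, coarse face up, crown seated against the rail (about 7 N felt at the wrist) and released; I slid it gripped at the crown, and went nowhere near the bystanders.

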